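Index the assembly nest to the screwdriver's side

TASK

The rotating work nest is pinned in its middle station by the leaning spring plunger. Pull the plunger's bar knob out along its axis, twist it crosswise and let go so that it stays out by itself; then swing the nest by its upright post to the station on the side where the screwdriver lies in its rest, and twist the knob back so that the plunger drops fully home and locks the nest there. Do not shift or tip the screwdriver rest, screw bin, spare housing or carton.

Things in the scene. Friction and masses are not known exactly. Their poses are not given: they have to be found in the camera images.
- fixture: indexing fixture bolted to the bench: aluminium base plate 250 x 190 x 14 mm (155 mm to the plunger's side and 95 mm to the other side of the origin), pedestal, and the rotating nest on top. Origin on the bench under the nest's vertical rotation axis; z up; the plunger stands on its -x side, which is to the robot's right; +x is to the left, -y to the far side, give or take 20 degrees.
- knob_grip (a point): centre of the plunger's black bar knob, turning with it. Bar 36 mm long (x axis), 12 thick (y: pinch across), 26 high along z = the plunger's axis, outward, leaning 35 deg from vertical away from the nest, to the fixture's -x. Below are an 11 mm neck and a collar 36 mm across, its top 31 mm under this point (42 when parked). At home x lies in the fixture's x-z plane, the point 112 mm high.
- plunger (a joint): how far the plunger is pulled out along its axis, m: 0 fully home in a notch, stop at 0.016. A spring pulls it in, 5 N at home, 9 N at the stop. Pull it 0.012 to 0.015 out before twisting (deeper in, the slot blocks the knob past 0.15 rad); once twisted, its cross pin rests on the collar and holds it at about 0.0105. Let in between notches, its round nose rides on the ring's teeth at about 0.008.
- knob (a joint): twist of the knob, rad: 0 in line with its slot (drops in when below about 0.1), growing counter-clockwise seen from its outer end (positive about its own z) to a stop at 1.4, crosswise. It holds the plunger out when beyond about 0.45. Light friction.
- nest (a joint): angle of the nest about the vertical, rad: 0 at the middle station (start), growing counter-clockwise seen from above: positive swings the post to the left (fixture's +x), negative to the right. Three stations with notches in the ring: -0.873, 0, +0.873 (50 deg apart); stops at -1.1 and 1.1. Light friction, it stays where left; the plunger's round nose draws it in from about 0.04 rad away.
- post_grip (a point): point on the nest's upright black round post, 16 mm across, 22 mm below its top and 59 mm above the nest's disc, 125 mm above the bench, 48 mm from the rotation axis (at the middle station on the far side, fixture's -y). A white housing, its top 100 mm above the bench, is clamped on the disc, beginning 36 mm from the post's axis on the rotation axis's side.
- driver_rest: electric screwdriver lying in a low rest: steel foot 130 x 60 mm, two forked supports, black and grey driver 205 mm long along the rest's x axis, 60 mm high in all; origin at the centre of the foot's underside. A bystander; it marks the side to turn to: left (fixture's +x) or right (-x, beyond the plunger), 220 to 280 mm from the nest's axis.
- screw_bin: open grey plastic bin of screws, 120 x 90 x 55 mm, on the other side of the fixture; origin at the centre of its underside. A bystander.
- spare_housing: open aluminium housing, 60 x 50 x 32 mm, on the bench on the right, nearer the robot than the fixture; origin at the centre of its underside. A bystander.
- carton: closed cardboard carton, 70 x 110 x 60 mm, on the bench on the left, nearer the robot than the fixture; origin at the centre of its underside. A bystander.

How it is judged:
On the way, in this order (a step that is already met when the one before it is completed fails the run):
1. the plunger is out, twisted, and stays out with the fixture let go (value of joint plunger above 0.009 m and value of joint knob above 0.45 rad and contact force between the fingers and fixture below 0.1 N), for 0.3 s.
2. the nest is swung to the station on the screwdriver's side while the plunger stays parked out (value of joint plunger above 0.009 m and value of joint knob above 0.45 rad and ((x of driver_rest in the frame of fixture above 0 m and value of joint nest between 0.753 and 0.993 rad) or (x of driver_rest in the frame of fixture below 0 m and value of joint nest between -0.993 and -0.753 rad))), for 0.1 s.
At the end, for the whole second after the job is handed in: the nest rests within 0.035 rad (2 degrees) of the station on the screwdriver rest's side (+0.873 if the rest is on the fixture's +x side, -0.873 if on its -x side), with the plunger fully home (out by less than 1.5 mm) and the knob twisted back (below 0.2 rad) (((x of driver_rest in the frame of fixture above 0 m and value of joint nest between 0.838 and 0.908 rad) or (x of driver_rest in the frame of fixture below 0 m and value of joint nest between -0.908 and -0.838 rad)) and value of joint plunger below 0.0015 m and value of joint knob below 0.2 rad and velocity of joint nest between -0.03 and 0.03 rad/s); the robot touches nothing.
It fails at once if the driver rest is shifted by more than 15 mm or tipped by more than 0.2 rad (distance of driver_rest from where it was at the start of the episode above 0.015 m or angle between driver_rest's own z axis and vertical above 0.2 rad).
It fails at once if the screw bin is shifted by more than 15 mm or tipped by more than 0.2 rad (distance of screw_bin from where it was at the start of the episode above 0.015 m or angle between screw_bin's own z axis and vertical above 0.2 rad).
It fails at once if the spare housing is shifted by more than 15 mm or tipped by more than 0.2 rad (distance of spare_housing from where it was at the start of the episode above 0.015 m or angle between spare_housing's own z axis and vertical above 0.2 rad).
It fails at once if the carton is shifted by more than 15 mm or tipped by more than 0.2 rad (distance of carton from where it was at the start of the episode above 0.015 m or angle between carton's own z axis and vertical above 0.2 rad).
It also fails if it takes over 72 s, if anything falls off the work surface, if the arm or the gripper's body presses on something with over 40 N, if the wrist force passes 120 N, or if a joint passes its speed limit or range.

ROBOT

A 6-joint arm with a two-finger parallel gripper is mounted at the origin on the work surface. World frame = base frame: x ahead of the robot, y to its left, z up, the work surface at z = 0. Lengths are in m, angles in rad, forces in N, time in s.
With the tool pointing down it reaches from about 0.225 to 0.875 m from the base axis. Payload 3.4 kg.
Tool frame: the origin (TCP) lies between the finger pads; the fingertips stand 25 mm ahead of it and the grasp point (between the pads) lies 6 mm ahead of it; z points along the fingers, y is the line along which they close (so a half turn about z gives the same grasp; the last joint's range is limited). The gripper opens to 85 mm and grips with 20 to 120 N. Pads are 22 mm wide; open, the fingers measure 114 mm over their backs; the gripper's body (76 mm by 85 mm) begins 54 mm behind the grasp point. The pads swing forward as they close: fully open they stand 13 mm farther back than shut.
Start: joints at [-1.334, 0.276, 1.505, -0, 1.361, -0.121], TCP at [0.201, -0.539, 0.256] pointing down, gripper open.
Joint ranges: [-2.89, 2.89], [-0.75, 2.08], [0.22, 2.7], [-1.18, 4.32], [0.11, 2.71], [-2.7, 2.7]. Speed limits (rad/s): [2.57, 2.57, 3.14, 3.14, 3.14, 3.14].

INTERFACE

Orientations are given as a unit quaternion [w, x, y, z].
In Python, from rig import manip, cams, ticket gives the robot as it stands.
- The arm moves only by the tool step_arm, never from a script. Its argument "increments" is a list of rows, each an object with "dp": the shift along the world's x, y, z each as a share of 0.2 m, from -1 to 1, a list of three; "yaw": the turn about the world's z as a share of 0.15 rad, from -1 to 1; "grip": the opening, from 0 (shut) to 1 (fully open). In form: [{"dp": [tx, ty, tz], "yaw": yaw, "grip": grip}, ...]. A call has 1 to 5 rows; each row shifts and turns the commanded pose from where the row before left it; what a row does not reach is not made up. A row lasts 1/8 s, in which the tool goes at most 62.5 mm and 10.7 degrees, less where a joint would pass 70% of its speed; a pose out of reach is approached as far as the arm can. A call with a number of a shift or a turn outside -1 to 1 is refused whole. A call with a gripper value outside its range is refused whole. The fingers move at their own pace and stop on an object; "squeeze" is the grip in N (left out, the last holds). Time passes only in rows, so rows that do not move let the fingers close. It gives the time, the measured TCP pose, the force, the opening and the grip force at its end, in the units of the state.
- manip.get_state(): the state, without advancing time (a new reading comes with each control period).
- cams.get_image(name): name is "scene" or "side" or "wrist"; returns the picture (384x512x3 uint8, blue, green, red); there is no depth.
- cams.get_calibration(name): a dict with "fx", "fy", "cx", "cy" (pixels), "k1" (the pictures are not rectified: a ray, as slopes to the right and down, at radius r is drawn at 1 + k1 r^2 times it, then the intrinsics apply), "extrinsics" (4x4, takes a point from camera to world coordinates). Camera axes: x right, y up, looking along -z (the intrinsics and any distortion apply to the point x, -y, -z); pixel columns grow to the right and rows downward; lengths in m; the calibration is good to about 2 mm. A picture is of the moment at which its call begins: read the wrist's pose just before it. get_calibration takes no time and is no camera call; for the wrist camera it gives the pose at the moment of the call.
- ticket.sign_off(): hands the job in; it is judged then, once.
The state is a dict: "clock": time; "qpos": joint angles; "qd": joint speeds; "effort": joint torques, N m; "position": TCP position; "ee_rot": TCP orientation; "contact_force": force on the tool from outside, world axes, zero at the start; "moment": the same for the moment, N m; "width": finger opening in m; "gripper_force": force on a finger pad.
Only numpy, scipy, OpenCV 4.12 (cv2) and the standard library are available. Lean on these libraries where they do the work, as an engineer would, in place of code of your own. Each camera call takes 0.05 s, during which the arm holds its last target. There are 200 camera calls.

## Working session

There is one attempt and no reset: what is moved stays moved. The work goes in short steps, Python scripts to look and compute and a tool call to move; the robot and the scene stay as the last step left them, time stands still between calls to the robot, and variables do not carry over. Pictures are saved under pics/ and viewed, at most 10 in all, crops included, and the job is handed in when it is done.

Besides the shell and the picture viewer there is one more tool, called in YAML: its name, and indented under it one key for each argument. step_arm: Moves the arm, as the interface text tells. Shift numbers are shares of 0.2 m and turn numbers shares of 0.15 rad, none past 1 either way. Its arguments: {"type":"object","properties":{"increments":{"type":"array"},"squeeze":{"type":"number"}},"required":["increments"]}

```bash
mkdir -p pics; ls
cat > h.py <<'E'
import numpy as np, cv2
from rig import manip,cams,ticket
def cal(n):
    c=cams.get_calibration(n); return c
def ray(c,u,v):
    d=np.array([(u-c['cx'])/c['fx'],(v-c['cy'])/c['fy']]); s=d.copy()
    for _ in range(20): s=d/(1+c['k1']*(s@s))
    E=np.array(c['extrinsics']); r=E[:3,:3]@np.array([s[0],-s[1],-1]); return E[:3,3],r/np.linalg.norm(r)
def atz(c,u,v,z):
    o,r=ray(c,u,v); return o+r*(z-o[2])/r[2]
def proj(c,P):
    E=np.array(c['extrinsics']); p=E[:3,:3].T@(np.asarray(P)-E[:3,3]); s=np.array([p[0],-p[1]])/-p[2]
    s=s*(1+c['k1']*(s@s)); return np.array([c['cx']+c['fx']*s[0],c['cy']+c['fy']*s[1]])
def tri(obs):
    A=np.zeros((3,3));b=np.zeros(3)
    for c,u,v in obs:
        o,r=ray(c,u,v);M=np.eye(3)-np.outer(r,r);A+=M;b+=M@o
    return np.linalg.solve(A,b)
E
python3 - <<'E'
from h import *
for n in('scene','side'):
    cv2.imwrite(f'pics/{n}0.png',cv2.resize(cams.get_image(n),(800,600)))
    c=cal(n);print(n,c['fx'],c['cx'],c['cy'],c['k1'],np.round(c['extrinsics'],3).tolist())
print(manip.get_state())
E
```

```text
pics
scene 424.8363480028915 265.6567059529131 194.70165105061372 0.01896434492177369 [[0.089, -0.817, 0.569, 1.187], [0.996, 0.081, -0.039, -0.005], [-0.014, 0.57, 0.821, 0.976], [0.0, 0.0, 0.0, 1.0]]
side 442.59576115570815 256.236991818353 187.9502337157954 -0.15901905768789915 [[-0.969, 0.179, -0.172, 0.376], [-0.248, -0.701, 0.669, 0.8], [-0.001, 0.691, 0.723, 0.931], [0.0, 0.0, 0.0, 1.0]]
{'clock': 0.1, 'qpos': array([-1.33402147e+00,  2.76532692e-01,  1.50601650e+00, -7.62291520e-06,
        1.36068701e+00, -1.20977634e-01]), 'qd': array([ 0.00123384, -0.00375236, -0.00220098, -0.00079724, -0.00089736,
       -0.0001657 ]), 'effort': array([ 8.65036200e-04, -4.17700231e+01, -2.46405691e+01, -3.38802884e-04,
        5.81678847e-03,  1.02600970e-05]), 'position': array([ 0.20125069, -0.53817173,  0.25552167]), 'ee_rot': array([-8.20178829e-04,  9.84043782e-01,  1.77924589e-01, -5.12735882e-05]), 'contact_force': array([-0.12317391,  0.81653929,  0.77764121]), 'moment': array([ 0.00234662, -0.01873802,  0.03586002]), 'gripper_force': 0.0, 'width': 0.08523556290212851}
```

View pics/scene0.png

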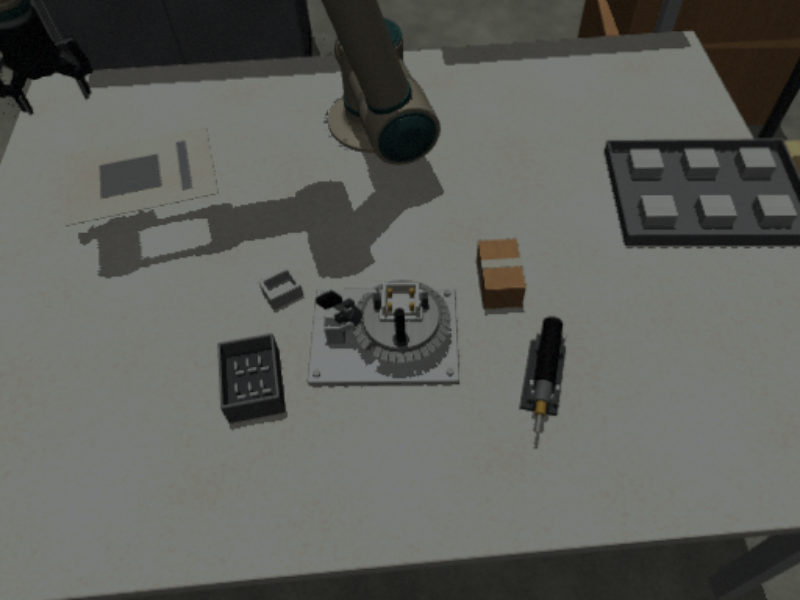

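View pics/side0.png

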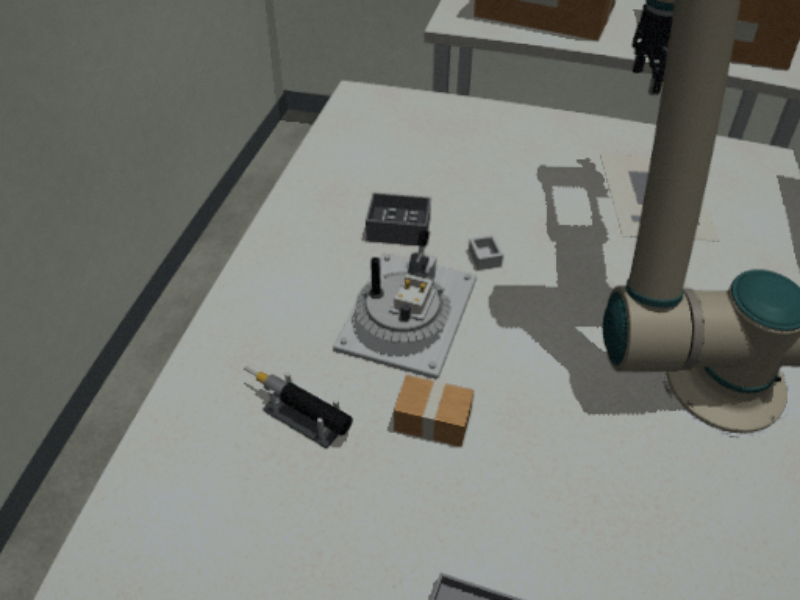

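The driver lies left of the fixture (scene view about 545,370; fixture about 390,330) and the bin right, so the target is +0.873. I'll zoom in to measure.

Run:
```python
from h import *
a=cams.get_image('scene');b=cams.get_image('side')
cv2.imwrite('pics/sceneC.png',cv2.resize(a[175:255,190:300],None,fx=7,fy=7,interpolation=cv2.INTER_CUBIC))
cv2.imwrite('pics/sideC.png',cv2.resize(b[140:240,205:310],None,fx=6,fy=6,interpolation=cv2.INTER_CUBIC))
```

```text
(no output)
```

View pics/sceneC.png

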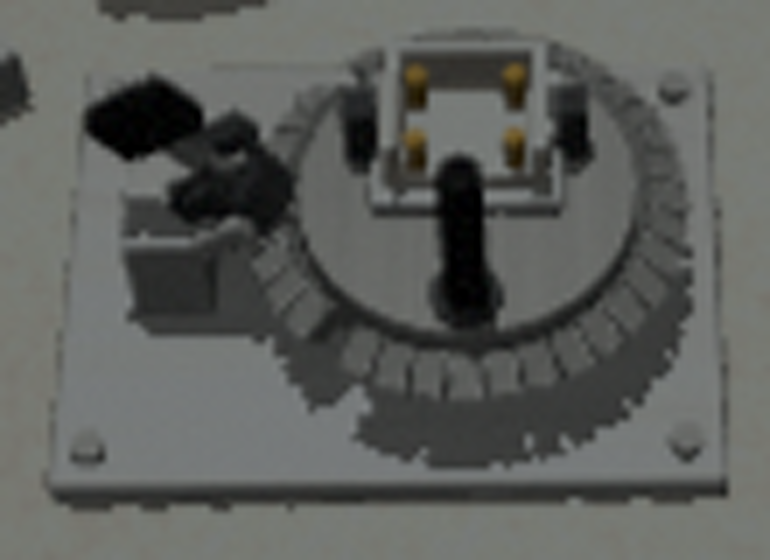

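View pics/sideC.png

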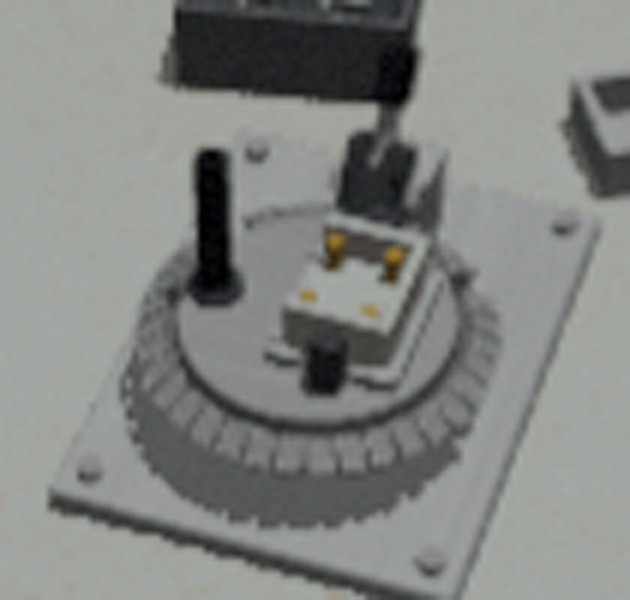

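```bash
cat > fit.py <<'E'
from h import *
from scipy.optimize import least_squares
S=cal('scene');D=cal('side')
s=lambda u,v:(190+(u+.5)/7-.5,175+(v+.5)/7-.5)
d=lambda u,v:(205+(u+.5)/6-.5,140+(v+.5)/6-.5)
O=[(S,s(51,487),(-155,-95,14)),(S,s(727,482),(95,-95,14)),(S,s(710,70),(95,95,14)),(S,s(85,70),(-155,95,14)),
(D,d(50,490),(95,-95,14)),(D,d(603,228),(-155,95,14)),
(S,s(460,167),(0,-48,147)),(D,d(213,160),(0,-48,147)),(S,s(145,117),None),(D,d(397,75),None)]
def res(p):
    c,n=np.cos(p[2]),np.sin(p[2]);r=[]
    for C,px,m in O:
        m=(p[3]*1e3,0,112) if m is None else m
        m=np.array(m)/1e3
        r+=list(proj(C,[p[0]+c*m[0]-n*m[1],p[1]+n*m[0]+c*m[1],m[2]])-px)
    return np.array(r)
f=least_squares(res,[.5,0,np.pi/2,-.1],loss='soft_l1')
if __name__=='__main__':
    p=f.x;print(p,np.degrees(p[2]));print(np.round(f.fun if 0 else res(p).reshape(-1,2),2).tolist())
    c,n=np.cos(p[2]),np.sin(p[2])
    print('knob',p[0]+c*p[3],p[1]+n*p[3],'post',p[0]+.048*n,p[1]-.048*c)
    print('tri knob',tri([(S,*O[8][1]),(D,*O[9][1])]),'post top',tri([(S,*O[6][1]),(D,*O[7][1])]))
E
python3 fit.py
```

```text
[ 0.57467406  0.0135273   1.48522921 -0.11406205] 85.0973654581526
[[-0.66, 0.0], [0.58, -0.29], [0.17, -1.41], [0.54, -0.4], [-0.54, -0.03], [0.08, -1.93], [-0.08, 0.61], [-0.13, -0.21], [-0.1, 0.23], [0.28, 0.33]]
knob 0.564926001619572 -0.10011743415601997 post 0.6224984421520413 0.009425093082459212
tri knob [ 0.56554312 -0.09959553  0.11364361] post top [0.62155198 0.01003928 0.1474713 ]
```

Knob at (0.565, -0.100, 0.112), fixture yaw 85.1°; the fitted and triangulated heights match (0.114 for the knob, 0.147 for the post top). Next I move above the knob.

step_arm:
  increments:
    - {"dp": [0.182, 0.219, 0], "yaw": 0.75, "grip": 0.6}
    - {"dp": [0.182, 0.219, 0], "yaw": 0.75, "grip": 0.6}
    - {"dp": [0.182, 0.219, 0], "yaw": 0.75, "grip": 0.6}
    - {"dp": [0.182, 0.219, 0], "yaw": 0.75, "grip": 0.6}
    - {"dp": [0.182, 0.219, 0], "yaw": 0.75, "grip": 0.6}
  squeeze: 25

```text
clock: 0.82
position: [0.3843, -0.3181, 0.2563]
ee_rot: [0.0, 0.895, 0.446, 0.0]
contact_force: [1.1, -0.1, -0.6]
width: 0.0512
gripper_force: 0.0
```

step_arm:
  increments:
    - {"dp": [0.182, 0.219, 0], "yaw": 0.75, "grip": 0.6}
    - {"dp": [0.182, 0.219, 0], "yaw": 0.75, "grip": 0.6}
    - {"dp": [0.182, 0.219, 0], "yaw": 0.75, "grip": 0.6}
    - {"dp": [0.182, 0.219, 0], "yaw": 0.75, "grip": 0.6}
    - {"dp": [0.182, 0.219, 0], "yaw": 0.75, "grip": 0.6}

```text
clock: 1.45
position: [0.5663, -0.099, 0.2563]
ee_rot: [0.0, 0.736, 0.677, -0.0]
contact_force: [0.9, -0.6, -0.1]
width: 0.051
gripper_force: 0.0
```

step_arm:
  increments:
    - {"dp": [0, 0, -0.25], "yaw": 0, "grip": 0.6}
    - {"dp": [0, 0, 0], "yaw": 0, "grip": 0.6}
    - {"dp": [0, 0, 0], "yaw": 0, "grip": 0.6}

```text
clock: 1.82
position: [0.5656, -0.1012, 0.2073]
ee_rot: [0.0, 0.738, 0.675, 0.0]
contact_force: [0.5, -0.3, 0.7]
width: 0.0512
gripper_force: 0.0
```

step_arm:
  increments:
    - {"dp": [0, 0.005, -0.15], "yaw": 0, "grip": 0.6}
    - {"dp": [0, 0, -0.15], "yaw": 0, "grip": 0.6}
    - {"dp": [0, 0, -0.145], "yaw": 0, "grip": 0.6}
    - {"dp": [0, 0, 0], "yaw": 0, "grip": 0.6}

```text
clock: 2.33
position: [0.5647, -0.1004, 0.1174]
ee_rot: [-0.001, 0.738, 0.675, -0.0]
contact_force: [0.1, 0.2, 1.3]
width: 0.0516
gripper_force: 0.0
```

Run:
```python
from h import *
a=cams.get_image('scene');b=cams.get_image('side')
A=cv2.resize(a[165:245,180:280],(500,400));B=cv2.resize(b[120:200,215:290],(300,400)) 
cv2.imwrite('pics/pre.png',np.hstack([A,B]))
print(manip.get_state()['contact_force'])
```

```text
[-0.19565985 -0.1679966  -0.51719014]
```

View pics/pre.png

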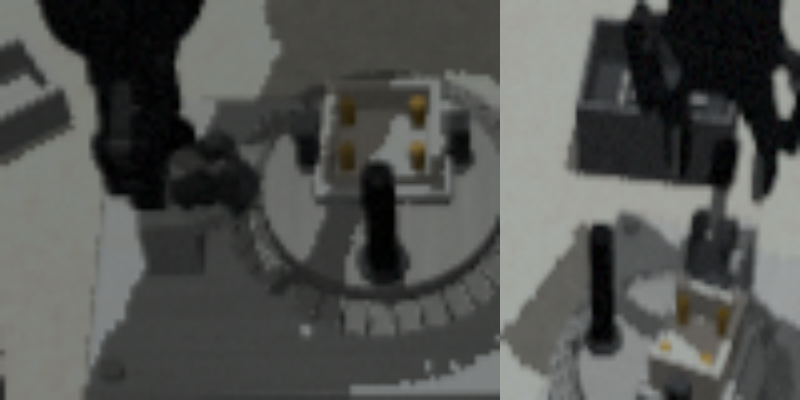

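The side view shows the knob (725,165) between the two fingers (about 680 and 765), so I close.

step_arm:
  increments:
    - {"dp": [0, 0, 0], "yaw": 0, "grip": 0.0}
    - {"dp": [0, 0, 0], "yaw": 0, "grip": 0.0}
    - {"dp": [0, 0, 0], "yaw": 0, "grip": 0.0}
    - {"dp": [0, 0, 0], "yaw": 0, "grip": 0.0}
    - {"dp": [0, 0, 0], "yaw": 0, "grip": 0.0}
  squeeze: 40

```text
clock: 3.05
position: [0.5641, -0.0999, 0.1187]
ee_rot: [-0.0, 0.737, 0.676, -0.001]
contact_force: [-3.7, -0.2, 7.9]
width: 0.0113
gripper_force: 42.1
```

step_arm:
  increments:
    - {"dp": [-0.0012, -0.0135, 0.0193], "yaw": 0, "grip": 0.0}
    - {"dp": [-0.0012, -0.0135, 0.0193], "yaw": 0, "grip": 0.0}
    - {"dp": [-0.0012, -0.0135, 0.0193], "yaw": 0, "grip": 0.0}
    - {"dp": [0, 0, 0], "yaw": 0, "grip": 0.0}
    - {"dp": [0, 0, 0], "yaw": 0, "grip": 0.0}

```text
clock: 3.68
position: [0.5634, -0.1063, 0.1278]
ee_rot: [-0.002, 0.738, 0.675, -0.0]
contact_force: [-2.1, 5.5, -7.2]
width: 0.0119
gripper_force: 39.9
```

Run:
```python
from h import *
b=cams.get_image('side');a=cams.get_image('scene')
A=cv2.resize(a[165:245,180:280],(500,400));B=cv2.resize(b[120:200,215:290],(300,400)) 
cv2.imwrite('pics/pull.png',np.hstack([A,B]))
s=manip.get_state();print(s['position'],s['contact_force'],s['width'])
```

```text
[ 0.56342428 -0.10629641  0.12778063] [-1.34442567  5.32739733 -7.64912514] 0.011322159090216347
```

View pics/pull.png

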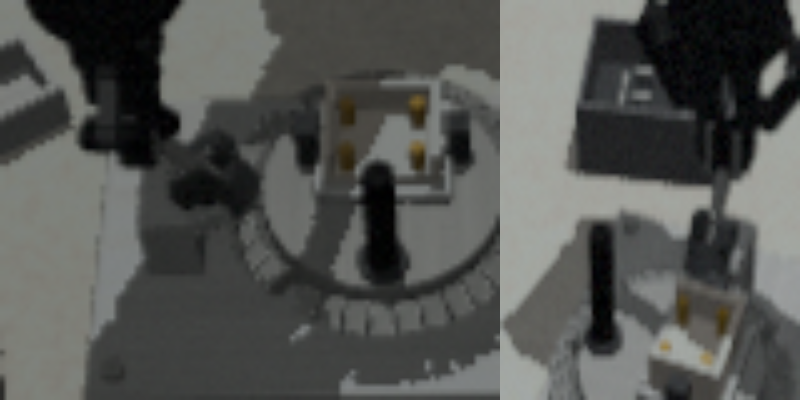

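step_arm:
  increments:
    - {"dp": [0, -0.0045, 0.0065], "yaw": 0, "grip": 0.0}
    - {"dp": [0, 0, 0], "yaw": 0, "grip": 0.0}
    - {"dp": [0, 0, 0], "yaw": 0, "grip": 0.0}

```text
clock: 4.15
position: [0.5634, -0.1071, 0.129]
ee_rot: [-0.002, 0.738, 0.675, -0.0]
contact_force: [-1.9, 5.1, -6.5]
width: 0.0113
gripper_force: 39.8
```

Run:
```python
from h import *
for i in range(4):
    cams.get_image('side'); s=manip.get_state();print(s['position'],s['contact_force'],s['width'])
```

```text
[ 0.56337692 -0.10714992  0.12897231] [-1.22634254  5.61354306 -7.1860943 ] 0.011327694189739994
[ 0.56336675 -0.10712994  0.12896191] [-1.96684055  5.8417131  -6.74621791] 0.011628818788203087
[ 0.56336959 -0.10712453  0.12894764] [-1.26063185  5.58089508 -7.86732926] 0.010974691085500728
[ 0.56335271 -0.10714875  0.12894893] [-1.96660474  5.74176366 -7.05537012] 0.011680056791642326
```

step_arm:
  increments:
    - {"dp": [0, -0.002, 0.003], "yaw": 0, "grip": 0.0}
    - {"dp": [0, 0, 0], "yaw": 0.4, "grip": 0.0}
    - {"dp": [0, 0, 0], "yaw": 0.4, "grip": 0.0}
    - {"dp": [0, 0, 0], "yaw": 0.4, "grip": 0.0}
    - {"dp": [0, 0, 0], "yaw": 0.4, "grip": 0.0}

```text
clock: 4.97
position: [0.5658, -0.1079, 0.1303]
ee_rot: [0.0, 0.652, 0.758, 0.002]
contact_force: [-0.7, 5.1, -7.4]
width: 0.0116
gripper_force: 80.7
```

Run:
```python
from h import *
s=manip.get_state();print(s['position'],s['contact_force'],s['moment'],s['width'],s['ee_rot'])
```

```text
[ 0.56576987 -0.10787532  0.13025341] [-0.72454269  5.08958846 -7.4468469 ] [ 0.68923759 -1.41992094 -1.07950534] 0.011627456774837236 [3.34088740e-05 6.52291542e-01 7.57965167e-01 2.13260714e-03]
```

step_arm:
  increments:
    - {"dp": [0, 0, 0], "yaw": 0, "grip": 0.0}
    - {"dp": [0, 0, 0], "yaw": 0.2, "grip": 0.0}
    - {"dp": [0, 0, 0], "yaw": 0.2, "grip": 0.0}
  squeeze: 22

```text
clock: 5.35
position: [0.5666, -0.1081, 0.1307]
ee_rot: [0.001, 0.63, 0.776, 0.003]
contact_force: [0.4, 4.8, -8.1]
width: 0.0115
gripper_force: 93.3
```

Run:
```python
from h import *
s=manip.get_state();print(s['position'],s['contact_force'],s['moment'],s['width'],s['ee_rot'],s['gripper_force'])
a=cams.get_image('scene');b=cams.get_image('side')
A=cv2.resize(a[165:245,180:280],(500,400));B=cv2.resize(b[120:200,215:290],(300,400)) 
cv2.imwrite('pics/tw.png',np.clip(np.hstack([A,B])*2.0,0,255))
```

```text
[ 0.56655782 -0.10814918  0.13074152] [ 0.39954971  4.79913269 -8.13211893] [ 0.7655318  -1.87983786 -1.2897629 ] 0.011451202222070954 [0.00106974 0.63023803 0.77639686 0.00260645] 93.25121993548237[ WARN:0@4.210] global loadsave.cpp:1063 imwrite_ Unsupported depth image for selected encoder is fallbacked to CV_8U.
```

View pics/tw.png

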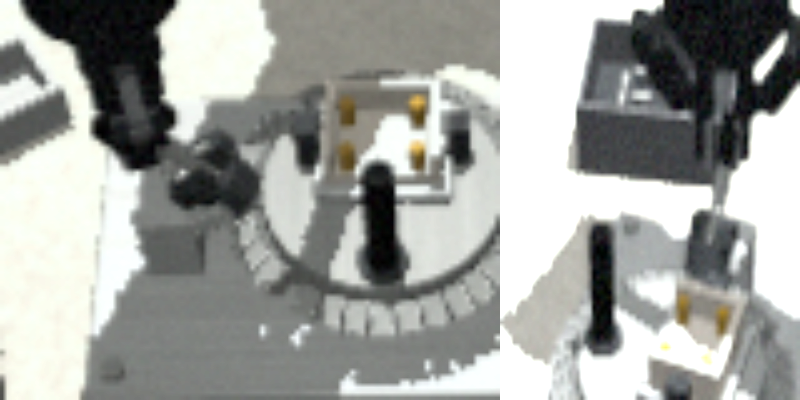

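The moment about the plunger axis is about 0, so the knob is turning freely and the load is only tilt mismatch. I keep twisting.

step_arm:
  increments:
    - {"dp": [0, 0, 0], "yaw": 0.3, "grip": 0.14}
    - {"dp": [0, 0, 0], "yaw": 0.3, "grip": 0.14}
    - {"dp": [0, 0, 0], "yaw": 0, "grip": 0.14}

```text
clock: 5.82
position: [0.5673, -0.1085, 0.1311]
ee_rot: [0.002, 0.595, 0.804, 0.003]
contact_force: [1.0, 4.8, -8.8]
width: 0.0124
gripper_force: 89.5
```

```bash
cat > st.py <<'E'
from h import *
s=manip.get_state();R=s['ee_rot'];F=s['contact_force'];M=s['moment']-np.cross([0,0,-.2],F)
a=np.array([-.049,-.5715,.819])
y=2*R[1]*R[2],2*R[2]**2-1
print(np.round(s['position'],4),'F',np.round(F,1),'Fax',round(F@a,2),'M',np.round(M,2),'Max',round(M@a,2),'w',s['width'],s['gripper_force'],'yaw',np.arctan2(y[1],y[0])+.0856,'t',s['clock'])
E
python3 st.py
```

```text
[ 0.5673 -0.1085  0.1311] F [ 1.   4.8 -8.8] Fax -10.03 M [-0.17 -2.3  -1.6 ] Max 0.02 w 0.012439187691679048 89.49310422332928 yaw 0.38136536942634025 t 5.825
```

step_arm:
  increments:
    - {"dp": [0, 0.003, -0.004], "yaw": 0.3, "grip": 0.16}
    - {"dp": [0, 0, 0], "yaw": 0.4, "grip": 0.16}
    - {"dp": [0, 0, 0], "yaw": 0.4, "grip": 0.16}
    - {"dp": [0, 0, 0], "yaw": 0, "grip": 0.16}

```text
clock: 6.32
position: [0.5669, -0.1084, 0.1304]
ee_rot: [0.002, 0.526, 0.85, 0.002]
contact_force: [3.0, 4.2, -7.8]
width: 0.014
gripper_force: 92.8
```

```bash
python3 st.py
```

```text
[ 0.5669 -0.1084  0.1304] F [ 3.   4.2 -7.8] Fax -8.97 M [ 0.1  -1.77 -1.22] Max 0.01 w 0.01397143904543794 92.76851660571992 yaw 0.5481586402263888 t 6.325
```

step_arm:
  increments:
    - {"dp": [0, 0, 0], "yaw": 0.5, "grip": 0.17}
    - {"dp": [0, 0, 0], "yaw": 0.5, "grip": 0.18}
    - {"dp": [0, 0, 0], "yaw": 0.3, "grip": 0.18}
    - {"dp": [0, 0, 0], "yaw": 0, "grip": 0.18}

```text
clock: 6.82
position: [0.5677, -0.1085, 0.1308]
ee_rot: [0.003, 0.441, 0.898, 0.002]
contact_force: [6.0, 3.5, -8.6]
width: 0.0159
gripper_force: 98.2
```

```bash
python3 st.py
```

```text
[ 0.5677 -0.1085  0.1308] F [ 6.   3.5 -8.6] Fax -9.35 M [ 0.4  -1.42 -1.26] Max -0.24 w 0.015947243161166753 98.17762174643576 yaw 0.7432574915598303 t 6.825
```

step_arm:
  increments:
    - {"dp": [0, 0.006, -0.0085], "yaw": 0, "grip": 0.18}
    - {"dp": [0, 0.006, -0.0085], "yaw": 0, "grip": 0.18}
    - {"dp": [0, 0, 0], "yaw": 0, "grip": 0.18}

```text
clock: 7.2
position: [0.5679, -0.1081, 0.1301]
ee_rot: [0.005, 0.44, 0.898, 0.0]
contact_force: [1.0, -1.8, 6.8]
width: 0.0161
gripper_force: 101.6
```

```bash
python3 st.py
```

```text
[ 0.5679 -0.1081  0.1301] F [ 1.  -1.8  6.8] Fax 6.6 M [ 0.98 -1.97 -1.29] Max 0.02 w 0.01605117001769149 101.60451971925795 yaw 0.745697869912534 t 7.2
```

The axial force reversed (pin resting on the collar): the plunger is parked. I open and rise.

step_arm:
  increments:
    - {"dp": [0, 0, 0], "yaw": 0, "grip": 0.6}
    - {"dp": [0, 0, 0], "yaw": 0, "grip": 0.6}
    - {"dp": [0, 0, 0], "yaw": 0, "grip": 0.6}
    - {"dp": [0, 0, 0], "yaw": 0, "grip": 0.6}

```text
clock: 7.7
position: [0.5642, -0.106, 0.1262]
ee_rot: [-0.001, 0.439, 0.899, -0.0]
contact_force: [0.5, -0.2, -0.0]
width: 0.0513
gripper_force: 0.0
```

step_arm:
  increments:
    - {"dp": [0, 0, 0.2], "yaw": 0, "grip": 0.6}
    - {"dp": [0, 0, 0.2], "yaw": 0, "grip": 0.6}
    - {"dp": [0, 0, 0.1], "yaw": 0, "grip": 0.6}
    - {"dp": [0, 0, 0], "yaw": 0, "grip": 0.6}

```text
clock: 8.2
position: [0.5654, -0.1063, 0.2281]
ee_rot: [0.002, 0.439, 0.899, 0.0]
contact_force: [1.2, -0.1, -0.2]
width: 0.0514
gripper_force: 0.0
```

```bash
python3 st.py
python3 - <<'E'
from h import *
b=cams.get_image('side');a=cams.get_image('scene')
A=cv2.resize(a[165:245,180:280],(500,400));B=cv2.resize(b[120:200,215:290],(300,400)) 
cv2.imwrite('pics/park.png',cv2.convertScaleAbs(np.hstack([A,B]),alpha=1.8))
E
```

```text
[ 0.5654 -0.1063  0.2281] F [ 1.2 -0.1 -0.2] Fax -0.1 M [-0.03  0.23  0.02] Max -0.11 w 0.05137018198439145 0.0 yaw 0.7480046007861413 t 8.2
```

View pics/park.png

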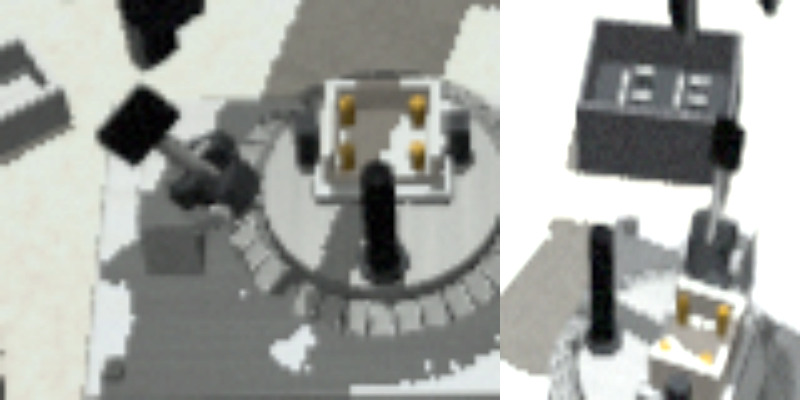

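Parked: the knob is turned and out at scene (140,125), nothing touching it. Next I go over the post with the fingers closing tangentially.

step_arm:
  increments:
    - {"dp": [0.0475, 0.0964, 0], "yaw": 0.914, "grip": 0.6}
    - {"dp": [0.0475, 0.0964, 0], "yaw": 0.914, "grip": 0.6}
    - {"dp": [0.0475, 0.0964, 0], "yaw": 0.914, "grip": 0.6}
    - {"dp": [0.0475, 0.0964, 0], "yaw": 0.914, "grip": 0.6}
    - {"dp": [0.0475, 0.0964, 0], "yaw": 0.914, "grip": 0.6}

```text
clock: 8.93
position: [0.6115, -0.0089, 0.2244]
ee_rot: [-0.002, 0.109, 0.994, 0.0]
contact_force: [-0.5, 0.4, -0.0]
width: 0.0511
gripper_force: 0.0
```

step_arm:
  increments:
    - {"dp": [0.0475, 0.0964, 0], "yaw": 0.914, "grip": 0.6}
    - {"dp": [0, 0, 0], "yaw": 0, "grip": 0.6}
    - {"dp": [0, 0, 0], "yaw": 0, "grip": 0.6}

```text
clock: 9.3
position: [0.6208, 0.0091, 0.2254]
ee_rot: [-0.001, 0.044, 0.999, -0.0]
contact_force: [0.7, -0.3, 0.6]
width: 0.0512
gripper_force: 0.0
```

```bash
python3 st.py
```

```text
[0.6208 0.0091 0.2254] F [ 0.7 -0.3  0.6] Fax 0.63 M [0.1  0.12 0.04] Max -0.04 w 0.05124560421420083 0.0 yaw 1.5684654930504034 t 9.3
```

step_arm:
  increments:
    - {"dp": [0.007, 0, -0.16], "yaw": 0, "grip": 0.6}
    - {"dp": [0, 0, -0.16], "yaw": 0, "grip": 0.6}
    - {"dp": [0, 0, -0.15], "yaw": 0, "grip": 0.6}
    - {"dp": [0, 0, 0], "yaw": 0, "grip": 0.6}

```text
clock: 9.8
position: [0.6206, 0.0088, 0.1301]
ee_rot: [-0.003, 0.044, 0.999, 0.0]
contact_force: [0.5, 0.1, -0.4]
width: 0.0511
gripper_force: 0.0
```

step_arm:
  increments:
    - {"dp": [0, 0, 0], "yaw": 0, "grip": 0.1}
    - {"dp": [0, 0, 0], "yaw": 0, "grip": 0.1}
    - {"dp": [0, 0, 0], "yaw": 0, "grip": 0.1}
    - {"dp": [0, 0, 0], "yaw": 0, "grip": 0.1}
  squeeze: 25

```text
clock: 10.3
position: [0.6241, 0.009, 0.1344]
ee_rot: [0.002, 0.043, 0.999, -0.001]
contact_force: [-0.5, -2.9, 6.5]
width: 0.0153
gripper_force: 25.2
```

```bash
python3 st.py
```

```text
[0.6241 0.009  0.1344] F [-0.5 -2.9  6.5] Fax 7.03 M [ 0.26 -0.03  0.06] Max 0.05 w 0.015268819307789016 25.206494629383087 yaw 1.5704432083804827 t 10.3
```

step_arm:
  increments:
    - {"dp": [0.0009, 0.0209, 0], "yaw": 0.582, "grip": 0.1}
    - {"dp": [-0.001, 0.0209, 0], "yaw": 0.582, "grip": 0.1}
    - {"dp": [-0.0028, 0.0208, 0], "yaw": 0.582, "grip": 0.1}
    - {"dp": [-0.0046, 0.0204, 0], "yaw": 0.582, "grip": 0.1}
    - {"dp": [-0.0063, 0.02, 0], "yaw": 0.582, "grip": 0.1}

```text
clock: 10.92
position: [0.6211, 0.0304, 0.1344]
ee_rot: [0.001, -0.175, 0.984, -0.0]
contact_force: [-0.6, 0.4, 6.5]
width: 0.0155
gripper_force: 25.3
```

step_arm:
  increments:
    - {"dp": [-0.008, 0.0193, 0], "yaw": 0.582, "grip": 0.1}
    - {"dp": [-0.0097, 0.0186, 0], "yaw": 0.582, "grip": 0.1}
    - {"dp": [-0.0113, 0.0176, 0], "yaw": 0.582, "grip": 0.1}
    - {"dp": [-0.0128, 0.0166, 0], "yaw": 0.582, "grip": 0.1}
    - {"dp": [-0.0142, 0.0154, 0], "yaw": 0.582, "grip": 0.1}

```text
clock: 11.55
position: [0.6095, 0.0487, 0.1343]
ee_rot: [0.001, -0.384, 0.923, 0.0]
contact_force: [-1.0, 1.0, 6.0]
width: 0.0152
gripper_force: 25.3
```

step_arm:
  increments:
    - {"dp": [0, 0, 0], "yaw": 0, "grip": 0.1}
    - {"dp": [0, 0, 0], "yaw": 0, "grip": 0.1}

```text
clock: 11.8
position: [0.6091, 0.0491, 0.1343]
ee_rot: [0.001, -0.383, 0.924, 0.001]
contact_force: [-1.9, 2.6, 6.9]
width: 0.0151
gripper_force: 25.4
```

```bash
python3 st.py
```

```text
[0.6091 0.0491 0.1343] F [-1.9  2.6  6.9] Fax 4.29 M [-0.29 -0.09 -0.07] Max 0.0 w 0.015092661830323937 25.41007697582245 yaw 2.4427392651231052 t 11.8
```

step_arm:
  increments:
    - {"dp": [0.002, -0.002, 0], "yaw": 0, "grip": 0.1}
    - {"dp": [0, 0, 0], "yaw": 0, "grip": 0.1}
    - {"dp": [0, 0, 0], "yaw": 0, "grip": 0.1}

```text
clock: 12.18
position: [0.6093, 0.0489, 0.1344]
ee_rot: [0.001, -0.383, 0.924, 0.001]
contact_force: [-3.3, 3.3, 7.6]
width: 0.0152
gripper_force: 25.5
```

```bash
python3 st.py
```

```text
[0.6093 0.0489 0.1344] F [-3.3  3.3  7.6] Fax 4.46 M [-0.32 -0.25 -0.17] Max 0.03 w 0.01524039695083629 25.469738245010376 yaw 2.4423887543958616 t 12.175
```

step_arm:
  increments:
    - {"dp": [0, 0, 0], "yaw": 0, "grip": 0.5}
    - {"dp": [0, 0, 0], "yaw": 0, "grip": 0.5}
    - {"dp": [0, 0, 0], "yaw": 0, "grip": 0.5}

```text
clock: 12.55
position: [0.6094, 0.0473, 0.1323]
ee_rot: [-0.0, -0.383, 0.924, 0.0]
contact_force: [0.7, -0.8, 0.3]
width: 0.0429
gripper_force: 0.0
```

step_arm:
  increments:
    - {"dp": [0, 0, 0.2], "yaw": 0, "grip": 0.6}
    - {"dp": [0, 0, 0.2], "yaw": 0, "grip": 0.6}
    - {"dp": [0, 0, 0.1], "yaw": 0, "grip": 0.6}
    - {"dp": [0, 0, 0], "yaw": 0, "grip": 0.6}

```text
clock: 13.05
position: [0.6105, 0.0473, 0.2342]
ee_rot: [0.002, -0.383, 0.924, -0.001]
contact_force: [1.0, 0.3, -0.4]
width: 0.0513
gripper_force: 0.0
```

```bash
python3 st.py
```

```text
[0.6105 0.0473 0.2342] F [ 1.   0.3 -0.4] Fax -0.55 M [-0.06  0.23 -0.04] Max -0.16 w 0.05126247438361499 0.0 yaw 2.4430850040868752 t 13.05
```

step_arm:
  increments:
    - {"dp": [-0.0194, -0.0639, 0], "yaw": -0.943, "grip": 0.6}
    - {"dp": [-0.0194, -0.0639, 0], "yaw": -0.943, "grip": 0.6}
    - {"dp": [-0.0194, -0.0639, 0], "yaw": -0.943, "grip": 0.6}
    - {"dp": [-0.0194, -0.0639, 0], "yaw": -0.943, "grip": 0.6}
    - {"dp": [-0.0194, -0.0639, 0], "yaw": -0.943, "grip": 0.6}

```text
clock: 13.68
position: [0.5891, -0.0169, 0.2306]
ee_rot: [-0.002, -0.037, 0.999, 0.0]
contact_force: [0.4, -0.1, 0.3]
width: 0.0507
gripper_force: 0.0
```

step_arm:
  increments:
    - {"dp": [-0.0194, -0.0639, 0], "yaw": -0.943, "grip": 0.6}
    - {"dp": [-0.0194, -0.0639, 0], "yaw": -0.943, "grip": 0.6}
    - {"dp": [-0.0194, -0.0639, 0], "yaw": -0.943, "grip": 0.6}
    - {"dp": [-0.0194, -0.0639, 0], "yaw": -0.943, "grip": 0.6}
    - {"dp": [-0.0194, -0.0639, 0], "yaw": -0.943, "grip": 0.6}

```text
clock: 14.3
position: [0.5697, -0.0807, 0.2306]
ee_rot: [-0.002, 0.311, 0.95, -0.0]
contact_force: [-0.3, -0.3, -0.5]
width: 0.0517
gripper_force: 0.0
```

step_arm:
  increments:
    - {"dp": [-0.0194, -0.0639, 0], "yaw": -0.943, "grip": 0.6}
    - {"dp": [-0.0194, -0.0639, 0], "yaw": -0.943, "grip": 0.6}
    - {"dp": [0, 0, 0], "yaw": 0, "grip": 0.6}
    - {"dp": [0, 0, 0], "yaw": 0, "grip": 0.6}

```text
clock: 14.8
position: [0.5626, -0.1055, 0.2317]
ee_rot: [-0.001, 0.439, 0.899, 0.0]
contact_force: [0.9, 0.9, -0.2]
width: 0.0513
gripper_force: 0.0
```

```bash
python3 st.py
python3 - <<'E'
from h import *
b=cams.get_image('side');a=cams.get_image('scene')
A=cv2.resize(a[165:245,180:280],(500,400));B=cv2.resize(b[120:200,215:290],(300,400)) 
cv2.imwrite('pics/swung.png',cv2.convertScaleAbs(np.hstack([A,B]),alpha=1.8))
E
```

```text
[ 0.5626 -0.1055  0.2317] F [ 0.9  0.9 -0.2] Fax -0.76 M [-0.19  0.2   0.03] Max -0.08 w 0.051273056841760874 0.0 yaw 0.7476521954946633 t 14.8
```

View pics/swung.png

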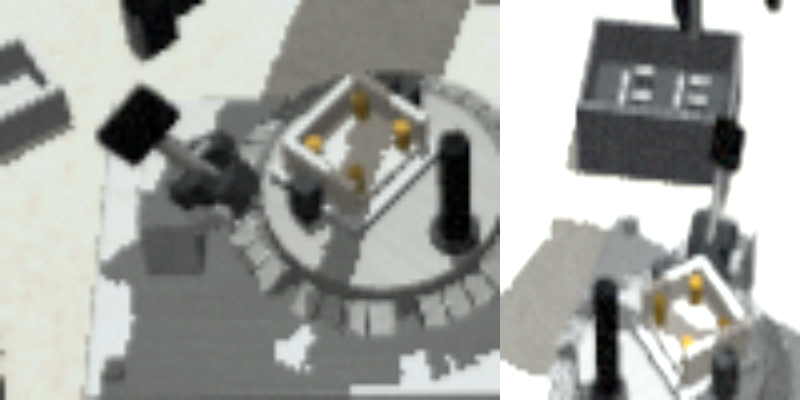

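Nest swung left (post top at scene 455,140), knob still parked (140,125). I check both positions.

Run:
```python
from h import *
S=cal('scene');D=cal('side')
print('knob',tri([(S,207.5,189.5),(D,272.1,148.5)]))
P=atz(S,270.5,192.6,.147);print(P); v=P[:2]-[.5747,.0135];print(np.linalg.norm(v),np.degrees(np.arctan2(v[1],v[0]))+4.9)
```

```text
knob [ 0.56396051 -0.10608284  0.12099436]
[0.60758078 0.04713982 0.147     ]
0.047040231464784706 50.553748575555176
```

step_arm:
  increments:
    - {"dp": [0.005, -0.002, -0.18], "yaw": 0, "grip": 0.6}
    - {"dp": [0, 0, -0.18], "yaw": 0, "grip": 0.6}
    - {"dp": [0, 0, -0.178], "yaw": 0, "grip": 0.6}
    - {"dp": [0, 0, 0], "yaw": 0, "grip": 0.6}

```text
clock: 15.4
position: [0.5619, -0.1053, 0.1224]
ee_rot: [-0.003, 0.439, 0.898, -0.0]
contact_force: [-1.2, -0.0, 0.8]
width: 0.0508
gripper_force: 0.0
```

step_arm:
  increments:
    - {"dp": [0, 0, 0], "yaw": 0, "grip": 0.22}
    - {"dp": [0, 0, 0], "yaw": 0, "grip": 0.22}
    - {"dp": [0, 0, 0], "yaw": 0, "grip": 0.2}
    - {"dp": [0, 0, 0], "yaw": 0, "grip": 0.2}

```text
clock: 15.9
position: [0.5653, -0.1068, 0.1269]
ee_rot: [0.002, 0.44, 0.898, 0.001]
contact_force: [-1.1, -0.5, 6.0]
width: 0.0216
gripper_force: 23.0
```

```bash
python3 st.py
```

```text
[ 0.5653 -0.1068  0.1269] F [-1.1 -0.5  6. ] Fax 5.22 M [ 0.34 -0.48 -0.25] Max 0.06 w 0.02158363806752172 22.999336790526286 yaw 0.7451458627670137 t 15.9
```

step_arm:
  increments:
    - {"dp": [0, 0, 0], "yaw": -0.6, "grip": 0.2}
    - {"dp": [0, 0, 0], "yaw": -0.6, "grip": 0.2}
    - {"dp": [0, 0, 0], "yaw": -0.6, "grip": 0.19}
    - {"dp": [0, 0, 0], "yaw": -0.6, "grip": 0.19}
    - {"dp": [0, 0, 0], "yaw": -0.6, "grip": 0.18}

```text
clock: 16.52
position: [0.5638, -0.1072, 0.1252]
ee_rot: [0.001, 0.63, 0.777, -0.0]
contact_force: [0.9, -1.2, -3.8]
width: 0.0156
gripper_force: 4.6
```

```bash
python3 st.py
```

```text
[ 0.5638 -0.1072  0.1252] F [ 0.9 -1.2 -3.8] Fax -2.48 M [ 0.15  0.07 -0.08] Max -0.12 w 0.01563882178707834 4.580436822507181 yaw 0.29303798859974894 t 16.525
```

step_arm:
  increments:
    - {"dp": [0, 0, 0], "yaw": -0.6, "grip": 0.17}
    - {"dp": [0, 0, 0], "yaw": -0.6, "grip": 0.16}
    - {"dp": [0, 0, 0], "yaw": -0.6, "grip": 0.16}
    - {"dp": [0, 0, 0], "yaw": -0.3, "grip": 0.16}
    - {"dp": [0, 0, 0], "yaw": 0, "grip": 0.16}

```text
clock: 17.15
position: [0.5634, -0.1063, 0.1249]
ee_rot: [-0.0, 0.743, 0.67, -0.0]
contact_force: [-0.3, -0.4, -0.5]
width: 0.0137
gripper_force: 0.4
```

```bash
python3 st.py
```

```text
[ 0.5634 -0.1063  0.1249] F [-0.3 -0.4 -0.5] Fax -0.19 M [0.09 0.03 0.02] Max -0.0 w 0.013706510395184817 0.4467060757451691 yaw -0.018121598996214835 t 17.15
```

step_arm:
  increments:
    - {"dp": [0, 0.01, -0.015], "yaw": 0, "grip": 0.15}
    - {"dp": [0, 0, 0], "yaw": 0, "grip": 0.05}
    - {"dp": [0, 0, 0], "yaw": 0, "grip": 0.05}
    - {"dp": [0, 0, 0], "yaw": 0, "grip": 0.05}

```text
clock: 17.65
position: [0.5634, -0.1044, 0.122]
ee_rot: [-0.0, 0.743, 0.669, -0.0]
contact_force: [-4.9, -1.2, 2.7]
width: 0.0122
gripper_force: 25.2
```

```bash
python3 st.py
```

```text
[ 0.5634 -0.1044  0.122 ] F [-4.9 -1.2  2.7] Fax 3.16 M [ 0.16 -0.41  0.28] Max 0.46 w 0.012210727050977099 25.177027881145477 yaw -0.01865367394161495 t 17.65
```

step_arm:
  increments:
    - {"dp": [0, 0, 0], "yaw": 0, "grip": 0.6}
    - {"dp": [0, 0, 0], "yaw": 0, "grip": 0.6}
    - {"dp": [0, 0, 0], "yaw": 0, "grip": 0.6}
    - {"dp": [0, 0, 0.15], "yaw": 0, "grip": 0.6}
    - {"dp": [0, 0, 0.2], "yaw": 0, "grip": 0.6}

```text
clock: 18.27
position: [0.5635, -0.1041, 0.1916]
ee_rot: [-0.001, 0.743, 0.669, -0.0]
contact_force: [0.8, 0.5, -0.5]
width: 0.0511
gripper_force: 0.0
```

step_arm:
  increments:
    - {"dp": [-0.1, -0.1, 0.25], "yaw": 0, "grip": 0.6}
    - {"dp": [-0.25, -0.1, 0.1], "yaw": 0, "grip": 0.6}
    - {"dp": [-0.25, -0.1, 0], "yaw": 0, "grip": 0.6}
    - {"dp": [0, 0, 0], "yaw": 0, "grip": 0.6}

```text
clock: 18.77
position: [0.4411, -0.1649, 0.2626]
ee_rot: [0.0, 0.744, 0.668, -0.0]
contact_force: [0.4, -0.1, -0.2]
width: 0.0511
gripper_force: 0.0
```

```bash
python3 st.py
python3 - <<'E'
from h import *
b=cams.get_image('side');a=cams.get_image('scene')
A=cv2.resize(a[165:245,180:280],(500,400),interpolation=cv2.INTER_CUBIC);B=cv2.resize(b[120:200,215:290],(300,400)) 
cv2.imwrite('pics/end.png',cv2.convertScaleAbs(np.hstack([A,B]),alpha=1.8))
E
```

```text
[ 0.4411 -0.1649  0.2626] F [ 0.4 -0.1 -0.2] Fax -0.15 M [ 0.02  0.06 -0.01] Max -0.04 w 0.05113772478132535 0.0 yaw -0.022437982935528844 t 18.775
```

View pics/end.png

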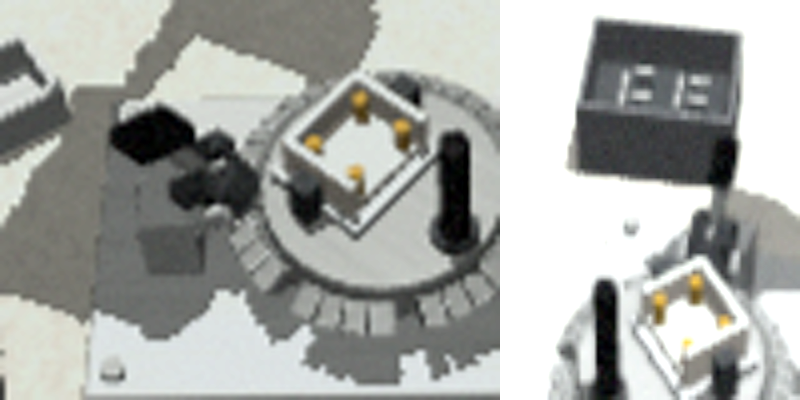

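Knob dropped to scene (153,133) and side (725,163) and is back in line. I compare it subpixel with the initial images to confirm it is fully home.

Run:
```python
from h import *
o={n:cv2.resize(cv2.imread(f'pics/{n}0.png'),(512,384),interpolation=cv2.INTER_AREA) for n in('scene','side')}
for n,(u,v,w) in {'scene':(210,191,8),'side':(271,152,5)}.items():
    a=cams.get_image(n)
    f=lambda i:cv2.resize(i[v-w-8:v+w+9,u-w-8:u+w+9],None,fx=8,fy=8,interpolation=cv2.INTER_CUBIC)
    A=f(o[n]);T=f(a)[64:-64,64:-64]
    m=cv2.matchTemplate(A,T,cv2.TM_CCOEFF_NORMED);_,s,_,l=cv2.minMaxLoc(m);print(n,'shift px (old-new)',(np.array(l)-64)/8,round(s,3))
p=np.array([.5649,-.1001,.112]);a=np.array([-.049,-.5715,.819])
for n in('scene','side'):c=cal(n);print(n,'px per 8mm out',proj(c,p+.008*a)-proj(c,p))
```

```text
scene shift px (old-new) [ 0.125 -0.375] 0.905
side shift px (old-new) [0. 0.] 0.991
scene px per 8mm out [-2.16737943 -1.5005021 ]
side px per 8mm out [ 0.56296122 -2.80693582]
```

The match shows the plunger home (under 1 mm off), so I hand in.

```bash
python3 -c "
from rig import ticket
print(ticket.sign_off())"
```

```text
the job is handed in; nothing more can be done
None
```

The job is handed in, but the hand-in returned no verdict: the nest is at the left (screwdriver-side) station with the plunger home (under 1 mm off in the images), the knob is back in line, and the robot never went near the four bystanders.

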